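Test the bench power box's emergency stop and switch the power back on

ROBOT

A 6-joint arm with a two-finger parallel gripper is mounted at the origin on a cart in front of the work surface, level with it; the furniture and walls round the work are solid. World frame = base frame: x ahead of the robot, y to its left, z up, the work surface at z = 0. Lengths are in m, angles in rad, forces in N, time in s.
With the tool pointing down it reaches from about 0.3 to 0.775 m from the base axis. Payload 14.6 kg.
Tool frame: the origin (TCP) lies midway between the tips of the shut fingers; the grasp point (between the pads) lies 19 mm behind it (ctrl.grip_depth is the z of the grasp point in the tool frame, in m); z points along the fingers, y is the line along which they close (so a half turn about z gives the same grasp; the last joint's range is limited). The gripper opens to 94 mm and grips with 3 to 60 N. Pads are 16 mm wide; open, the fingers measure 119 mm over their backs; the gripper's body (75 mm by 177 mm) begins 78 mm behind the grasp point.
Start: joints at [-0.067, 0.3, 1.521, -0, 1.321, -0.067], TCP at [0.55, -0, 0.205] pointing down, gripper open.
Joint ranges: [-3.03, 3.03], [-0.79, 2.21], [0.23, 2.52], [-1.04, 4.18], [0, 3.07], [-2.55, 2.55]. Speed limits (rad/s): [2.22, 2.22, 2.57, 3.14, 3.14, 3.14].

INTERFACE

Orientations are given as [roll, pitch, yaw] about the fixed x, y, z axes, in that order (R = Rz(yaw) Ry(pitch) Rx(roll)).
In Python, from station import ctrl gives the robot as it stands. The module is installed in compiled form; this text tells all that it offers.
- The arm moves only by the tool carry_out, never from a script. Its argument "commands" is a list of rows, each a list of 3 entries, a list of its own where there are three numbers: the closure, from 0 (fully open) to 1 (shut), then the shift along the tool's x, y, z in mm, then the turn, a rotation vector about the tool's x, y, z in rad. In form: [[gripper, [tx, ty, tz], [wx, wy, wz]], ...]. A call has 1 to 10 rows; each row shifts and turns the commanded pose from where the row before left it, along the tool's axes as they then stand; what a row does not reach is not made up. A row lasts 1/8 s, in which the tool goes at most 62.5 mm and 10.7 degrees, less where a joint would pass 70% of its speed; a pose out of reach is approached as far as the arm can. A call with a gripper value outside its range is refused whole. The fingers move at their own pace and stop on an object; "squeeze" is the grip in N (left out, the last holds). Time passes only in rows, so rows that do not move let the fingers close. It gives the time, the measured TCP pose, the force, the opening and the grip force at its end, in the units of the state.
- ctrl.get_obs(): the state, without advancing time (a new reading comes with each control period).
- ctrl.camera(name): name is "scene" or "side" or "wrist"; returns a dict with "img" (384x512x3 uint8, blue, green, red), "camera_matrix" (3x3 intrinsics, pixels), "rvec" (rotation vector, rad) and "tvec" (3), from world to camera coordinates, as OpenCV has them. Camera axes: x right, y down, z forward; pixel columns grow to the right and rows downward; lengths in m; the calibration is good to about 2 mm. A picture is of the moment at which its call begins. There is no depth.
- ctrl.hand_in(): hands the job in; it is judged then, once.
Trained networks look in the newest picture that a camera, given by its name, has taken for a name from the list of things; names that differ only in an ending like _2 or _b are one class to them, and where a whole thing is asked for, a point or a joint stands for the part that bears it (a point fixed in the world has none). Each returns a list of dicts, best first, with "score" (0 to 1); they miss things now and then, are a little off and sometimes report something else, mostly with a low value. They report only what shows in the picture. A call takes as long as a camera call.
- ctrl.outline_of(thing, camera): "region" (384x512 bool, what is visible of it).
- ctrl.place_of(thing, camera): "at" ([x, y, z] in m, in world coordinates, good to about 4 mm: a listed point, or the origin of a listed thing).
The state is a dict: "time_s": time; "qpos": joint angles; "joint_vel": joint speeds; "tau": joint torques, N m; "ee_pos": TCP position; "eef_rot": TCP orientation; "force": force on the tool from outside, world axes, zero at the start; "moment": the same for the moment, N m; "grip_width": finger opening in m; "grip_force": force on a finger pad.
Only numpy, scipy, OpenCV 4.12 (cv2) and the standard library are available. Lean on these libraries where they do the work, as an engineer would, in place of code of your own. Each camera call takes 0.05 s, during which the arm holds its last target. There are 200 camera calls.

TASK

Test the emergency stop of the bench power box: with the fingertips, push the red mushroom button straight in until it latches, and take the fingers off so that it is seen to stay in by itself. Then twist it clockwise, by pushing one of its wings round, until it springs back up, and after that push the green button fully in to switch the power back on and let go of it. Only touch and push: do not lift or shove the box, and leave the things standing around it alone.

Things in the scene. Friction and masses are not known exactly. Their poses are not given: they have to be found in the camera images.
- power_box: Grey metal box with aluminium top plate on rubber feet, 124 (x) x 200 (y) x 66 mm high, 2.5 kg, loose, upright on the bench. Origin: centre of its underside. x points from its front (vent slots) to its back (two sockets), y to its left. On top: red mushroom button at x 0, y -42 mm, in a yellow disc 92 mm across, 2 mm thick; green button at x 0, y +64 mm.
- stop_top (a point): Centre of the top of the red mushroom button, on its axis; moves with it. The head is a dome 54 mm across, 20 mm high, with a flattish top, 40 mm above the box top when up and about 33 mm when latched. A wing stands out on each side, along the box's y axis when not twisted. White arrows on the dome show the release direction, clockwise seen from above.
- wing_left (a point): Point inside the wing on the box's left (nearer the green button), 40 mm from the button's axis, 11 mm below stop_top, mid width and mid thickness. Each wing is 14 mm wide, 16 mm thick, free of the dome from 27 to 50 mm from the axis, and clears the box top by 21 mm when up, about 14 mm when latched. Twisting clockwise moves it towards the box's back (+x of the box).
- wing_right (a point): The same on the opposite wing. Turning clockwise it moves towards the box's front (-x of the box).
- stop_push (a joint): How far the mushroom button is pushed in, m: 0 up, 0.010 at the bottom stop. Spring and latch resist with 3 to 5 N; a push of 6 to 12 N at the bottom is fine. Pushed past about 0.006 it snaps in, latches and stays at about 0.007 when let go. Twisting the head by about 0.45 to 0.65 rad frees the latch and it springs up to 0.
- stop_turn (a joint): Twist of the head about the vertical axis, rad: 0 at rest, growing clockwise seen from above, stop at 1.05. A light spring (about 0.02 to 0.08 N m) turns it back to 0 when let go, whether latched or not.
- green_button (a joint): How far the green button is pushed in, m: 0 out, 0.006 fully in; it springs back when let go. 4 N push it fully in.
- green_button_top (a point): Centre of the top face of the round green button (28 mm across, in a black ring 44 mm across and 12 mm high); pushed straight down. It is 22 mm above the box top when out and moves with the button.
- tape_measure: Yellow and black tape measure, 36 x 98 x 64 mm, loose, right of the box. Origin: centre of its underside.
- blue_screwdriver: Screwdriver with blue handle, 210 mm long, 29 mm thick, lying loose in front of the box. Origin: centre of its underside.
- black_tape: Roll of black tape, 60 mm across, 18 mm high, lying loose behind the box. Origin: centre of its underside.
- mug: Pink mug, 86 mm across, 94 mm high, loose, towards the back of the bench. Origin: centre of its underside.
- spray: White bottle with blue cap, 65 mm across, 194 mm high, standing loose at the back left. Origin: centre of its underside.

How it is judged:
By the outcome, as a careful person would: the job done as asked, in the order asked, and still so for the second after the job is handed in, with the robot touching nothing.
It also fails if it takes over 45 s, if anything falls off the work surface, if the arm or the gripper's body presses on something with over 40 N, if the wrist force passes 120 N, or if a joint passes its speed limit or range.

## Working session

There is one attempt and no reset: what is moved stays moved. The work goes in short steps, Python scripts to look and compute and a tool call to move; the robot and the scene stay as the last step left them, time stands still between calls to the robot, and variables do not carry over. Pictures are saved under pics/ and viewed, at most 10 in all, crops included, and the job is handed in when it is done.

Besides the shell and the picture viewer there is one more tool, called after ">>>" by a JSON object that holds its "fn" and its "kwargs", one argument or row to a line. carry_out: Moves the arm, as the interface text tells. Its arguments: {"type":"object","properties":{"commands":{"type":"array","items":{"type":"array"}},"squeeze":{"type":"number"}},"required":["commands"]}

```bash
mkdir -p pics
python3 - <<'E'
from station import ctrl
import cv2, numpy as np
o=ctrl.get_obs(); print(o['time_s'],o['ee_pos'],o['eef_rot'],o['grip_width'])
ims=[]
for c in ("scene","side"):
    ims.append(ctrl.camera(c)["img"])
    for t in ("power_box","stop_top","wing_left","wing_right","green_button_top","tape_measure","mug","spray","black_tape","blue_screwdriver"):
        r=ctrl.place_of(t,c)
        print(c,t,[(np.round(d["at"],3).tolist(),round(d["score"],2)) for d in r[:2]])
cv2.imwrite("pics/a.png",ims[0]);cv2.imwrite("pics/b.png",ims[1])
print(ctrl.get_obs()['time_s'])
E
```

```text
0.0 [5.49747087e-01 2.44559563e-05 2.04896119e-01] [-3.14048749e+00 -9.12818307e-05  1.57078637e+00] 0.09387917292713896
scene power_box [([0.518, -0.225, -0.002], 0.62)]
scene stop_top []
scene wing_left []
scene wing_right []
scene green_button_top [([0.52, -0.222, -0.001], 0.19)]
scene tape_measure [([0.45, -0.382, 0.003], 0.6)]
scene mug []
scene spray []
scene black_tape []
scene blue_screwdriver [([0.398, -0.218, 0.001], 0.79)]
side power_box [([0.517, -0.224, -0.0], 0.72)]
side stop_top [([0.502, -0.262, 0.105], 0.65), ([0.721, 0.008, -0.001], 0.39)]
side wing_left [([0.52, -0.225, 0.094], 0.65)]
side wing_right [([0.484, -0.296, 0.095], 0.72)]
side green_button_top [([0.551, -0.165, 0.088], 0.42)]
side tape_measure [([0.448, -0.375, -0.003], 0.89), ([0.485, -0.299, 0.093], 0.34)]
side mug [([0.752, -0.13, -0.0], 0.77)]
side spray [([0.718, 0.005, -0.0], 0.79), ([0.392, -0.214, -0.002], 0.66)]
side black_tape [([0.618, -0.257, 0.005], 0.7)]
side blue_screwdriver [([0.395, -0.213, 0.002], 0.92)]
1.1
```

View pics/a.png

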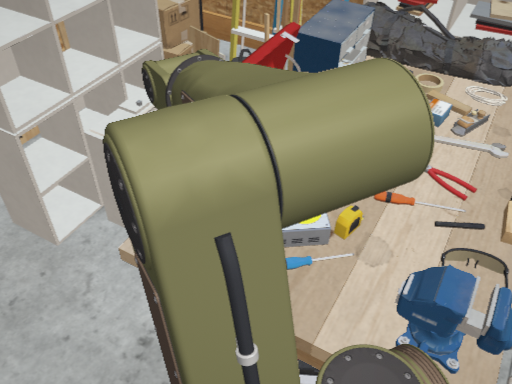

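View pics/b.png

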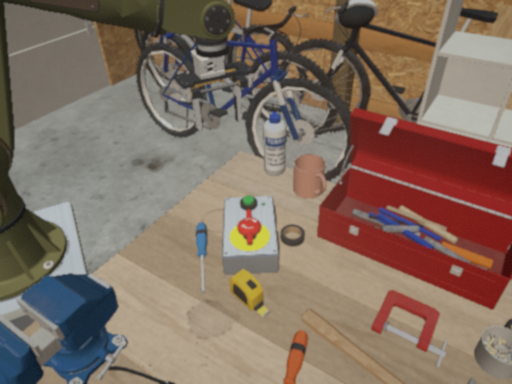

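The side picture shows the box with the red button at about (249,230) and the green one at (248,202). The screwdriver is in front, the black tape behind and the tape measure to the right. In the scene picture the arm hides most of the box. The detected points agree with a box yaw of about -27°. I'll move over the box with the fingers shut, aligned to it.

>>> {"fn": "carry_out", "kwargs": {
  "commands": [
    [1, [-47, -8, -3], [0, 0, 0]],
    [1, [-47, -8, -3], [0, 0, 0]],
    [1, [-47, -8, -3], [0, 0, 0]],
    [1, [-47, -8, -3], [0, 0, 0]],
    [1, [-47, -8, -3], [0, 0, 0]],
    [1, [0, 0, 0], [0, 0, 0.157]],
    [1, [0, 0, 0], [0, 0, 0.157]],
    [1, [0, 0, 0], [0, 0, 0.156]],
    [1, [0, 0, 0], [0, 0, 0]]
  ],
  "squeeze": 20
}}

```text
time_s: 2.22
ee_pos: [0.51, -0.235, 0.2205]
eef_rot: [-3.142, 0.0, 1.102]
force: [0.2, 0.4, 0.2]
grip_width: 0.0072
grip_force: 0.0
```

Run:
```python
from station import ctrl
import cv2, numpy as np
o=ctrl.get_obs(); print(o['time_s'],o['ee_pos'],o['eef_rot'],o['grip_width'],o['qpos'],o['force'])
for c in ("wrist","side"):
    f=ctrl.camera(c)
    if c=="wrist":
        cv2.imwrite("pics/c.png",f["img"]); R=cv2.Rodrigues(f["rvec"])[0]; print("cam",-R.T@f["tvec"].ravel())
    for t in ("power_box","stop_top","wing_left","wing_right","green_button_top"):
        r=ctrl.place_of(t,c)
        print(c,t,[(np.round(d["at"],3).tolist(),round(d["score"],2)) for d in r[:2]])
```

```text
2.225 [ 0.50997198 -0.23504675  0.2204532 ] [-3.14158089e+00  4.01177333e-05  1.10168513e+00] 0.007192399248257585 [-4.97087911e-01  3.14599544e-01  1.46667440e+00 -4.13433726e-05
  1.36032934e+00 -2.79680740e-02] [0.17413729 0.44091589 0.20207979]
cam [ 0.53893589 -0.17659278  0.39749342]
wrist power_box [([0.519, -0.222, 0.003], 0.91), ([0.446, -0.371, -0.002], 0.69)]
wrist stop_top []
wrist wing_left [([0.516, -0.227, 0.096], 0.55)]
wrist wing_right [([0.516, -0.223, 0.004], 0.71), ([0.484, -0.301, 0.095], 0.62)]
wrist green_button_top [([0.548, -0.161, 0.092], 0.81), ([0.397, -0.219, -0.002], 0.23)]
side power_box [([0.519, -0.225, -0.005], 0.83)]
side stop_top [([0.501, -0.262, 0.108], 0.87)]
side wing_left [([0.521, -0.226, 0.098], 0.82)]
side wing_right [([0.481, -0.301, 0.093], 0.89), ([0.5, -0.26, 0.107], 0.21)]
side green_button_top [([0.617, -0.262, 0.003], 0.56), ([0.552, -0.169, 0.089], 0.51)]
```

View pics/c.png

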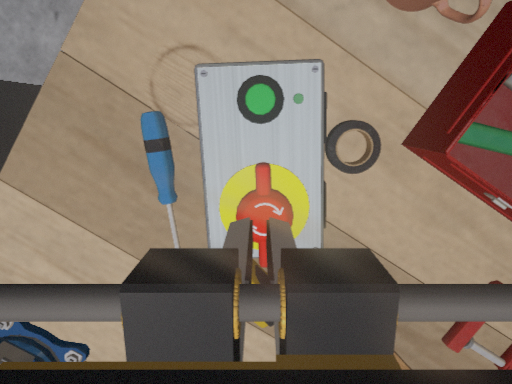

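The wrist picture shows the green button at (260,99) and the red dome at (264,213), with its left wing at (263,180). They lie on one upright line, so the tool is aligned with the box. Next I'll go over the red button and down to just above it.

>>> {"fn": "carry_out", "kwargs": {
  "commands": [
    [1, [-28, 3, 40], [0, 0, 0]],
    [1, [0, 0, 40], [0, 0, 0]],
    [1, [0, 0, 20], [0, 0, 0]],
    [1, [0, 0, 8], [0, 0, 0]],
    [1, [0, 0, 0], [0, 0, 0]]
  ]
}}

```text
time_s: 3.45
ee_pos: [0.5001, -0.2613, 0.1127]
eef_rot: [3.142, 0.0, 1.101]
force: [-0.8, -0.3, 0.2]
grip_width: 0.0002
grip_force: 0.0
```

>>> {"fn": "carry_out", "kwargs": {
  "commands": [
    [1, [0, 0, 3], [0, 0, 0]],
    [1, [0, 0, 3], [0, 0, 0]],
    [1, [0, 0, 3], [0, 0, 0]],
    [1, [0, 0, 2], [0, 0, 0]],
    [1, [0, 0, 0], [0, 0, 0]]
  ]
}}

```text
time_s: 4.08
ee_pos: [0.5002, -0.2614, 0.1018]
eef_rot: [3.141, 0.0, 1.101]
force: [0.3, 0.2, 3.7]
grip_width: 0.0004
grip_force: 1.9
```

>>> {"fn": "carry_out", "kwargs": {
  "commands": [
    [1, [0, 0, 2], [0, 0, 0]],
    [1, [0, 0, 2], [0, 0, 0]],
    [1, [0, 0, 0], [0, 0, 0]]
  ]
}}

```text
time_s: 4.45
ee_pos: [0.5001, -0.2614, 0.0974]
eef_rot: [3.141, -0.0, 1.101]
force: [0.7, 0.1, 5.2]
grip_width: 0.0005
grip_force: 2.4
```

>>> {"fn": "carry_out", "kwargs": {
  "commands": [
    [1, [0, 0, 1], [0, 0, 0]],
    [1, [0, 0, 0], [0, 0, 0]]
  ]
}}

```text
time_s: 4.7
ee_pos: [0.5001, -0.2614, 0.0966]
eef_rot: [3.141, 0.0, 1.101]
force: [0.6, -0.4, 6.0]
grip_width: 0.0006
grip_force: 2.6
```

>>> {"fn": "carry_out", "kwargs": {
  "commands": [
    [1, [0, 0, 1], [0, 0, 0]],
    [1, [0, 0, 0], [0, 0, 0]]
  ]
}}

```text
time_s: 4.95
ee_pos: [0.5002, -0.2615, 0.0961]
eef_rot: [3.141, 0.0, 1.101]
force: [-0.5, 0.8, 9.9]
grip_width: 0.0006
grip_force: 5.0
```

>>> {"fn": "carry_out", "kwargs": {
  "commands": [
    [1, [0, 0, -10], [0, 0, 0]],
    [1, [0, 0, -25], [0, 0, 0]],
    [1, [0, 0, 0], [0, 0, 0]],
    [1, [0, 0, 0], [0, 0, 0]]
  ]
}}

```text
time_s: 5.45
ee_pos: [0.4996, -0.2611, 0.1295]
eef_rot: [-3.14, -0.0, 1.101]
force: [-0.1, 0.3, -0.2]
grip_width: 0.0005
grip_force: 0.0
```

Run:
```python
from station import ctrl
import cv2, numpy as np
f=ctrl.camera("side")
cv2.imwrite("pics/d.png",cv2.resize(f["img"][160:300,180:320],None,fx=4,fy=4,interpolation=cv2.INTER_CUBIC))
for t in ("power_box","stop_top","wing_left","wing_right","green_button_top"):
    print(t,[(np.round(d["at"],3).tolist(),round(d["score"],2)) for d in ctrl.place_of(t,"side")[:2]])
```

```text
power_box [([0.515, -0.226, 0.0], 0.72), ([0.518, -0.226, 0.087], 0.52)]
stop_top []
wing_left [([0.518, -0.224, 0.088], 0.7)]
wing_right [([0.482, -0.298, 0.088], 0.89)]
green_button_top []
```

View pics/d.png

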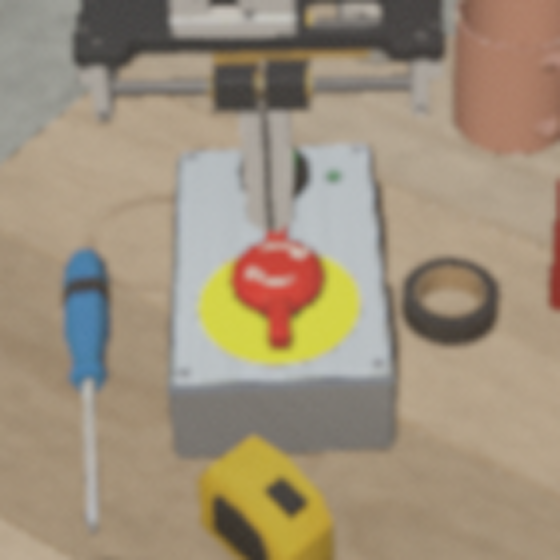

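The crop shows the fingers off and the button staying in: both wings now read z 0.088, against about 0.095 before. It is latched. Next I'll go down on the front side of the left wing and push it round.

>>> {"fn": "carry_out", "kwargs": {
  "commands": [
    [1, [20, -16, 0], [0, 0, 0]],
    [1, [21, -16, 0], [0, 0, 0]],
    [1, [0, 0, 25], [0, 0, 0]],
    [1, [0, 0, 25], [0, 0, 0]],
    [1, [0, 6, 0], [0, 0, 0]],
    [1, [0, 4, 0], [0, 0, 0]],
    [1, [0, 0, 0], [0, 0, 0]]
  ]
}}

```text
time_s: 6.62
ee_pos: [0.4996, -0.2152, 0.0814]
eef_rot: [3.14, 0.0, 1.101]
force: [-0.3, -0.0, 0.7]
grip_width: 0.0004
grip_force: 0.0
```

>>> {"fn": "carry_out", "kwargs": {
  "commands": [
    [1, [2.1, 5.1, 0], [0, 0, 0.12]],
    [1, [2.1, 5.1, 0], [0, 0, 0.12]],
    [1, [2.1, 5.1, 0], [0, 0, 0.12]],
    [1, [2.1, 5.1, 0], [0, 0, 0.12]],
    [1, [0, 0, 0], [0, 0, 0]]
  ]
}}

```text
time_s: 7.25
ee_pos: [0.5203, -0.2206, 0.081]
eef_rot: [3.141, -0.0, 0.621]
force: [0.2, 0.2, 0.9]
grip_width: 0.0001
grip_force: 0.0
```

Run:
```python
from station import ctrl
import cv2, numpy as np
f=ctrl.camera("side")
cv2.imwrite("pics/e.png",cv2.resize(f["img"][160:300,180:320],None,fx=4,fy=4,interpolation=cv2.INTER_CUBIC))
for t in ("power_box","stop_top","wing_left","wing_right","green_button_top"):
    print(t,[(np.round(d["at"],3).tolist(),round(d["score"],2)) for d in ctrl.place_of(t,"side")[:2]])
```

```text
power_box [([0.517, -0.226, -0.004], 0.67)]
stop_top [([0.502, -0.261, 0.101], 0.82)]
wing_left [([0.532, -0.236, 0.086], 0.57), ([0.719, 0.007, -0.003], 0.36)]
wing_right [([0.47, -0.288, 0.086], 0.62)]
green_button_top []
```

View pics/e.png

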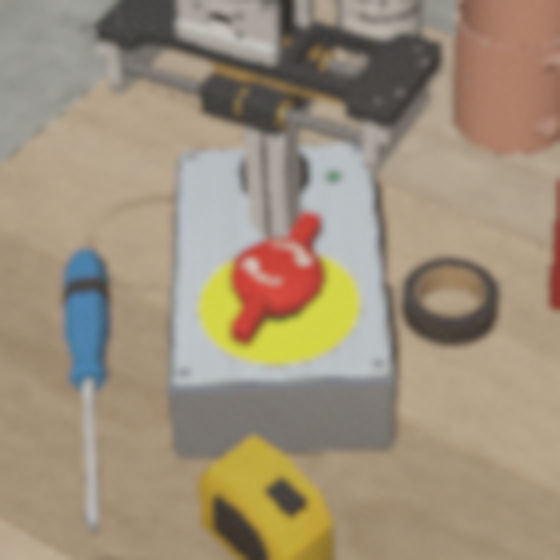

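The wing is turned by about 0.4 rad and the button is still latched. I'll push on.

>>> {"fn": "carry_out", "kwargs": {
  "commands": [
    [1, [2.1, 5.1, 0], [0, 0, 0.12]],
    [1, [2.1, 5.1, 0], [0, 0, 0.12]],
    [1, [2.1, 5.1, 0], [0, 0, 0.12]],
    [1, [0, 0, 0], [0, 0, 0]],
    [1, [0, 0, 0], [0, 0, 0]]
  ]
}}

```text
time_s: 8.18
ee_pos: [0.5328, -0.2306, 0.0805]
eef_rot: [-3.141, -0.0, 0.264]
force: [0.8, 0.6, -0.8]
grip_width: 0.0005
grip_force: 0.8
```

Run:
```python
from station import ctrl
import cv2, numpy as np
f=ctrl.camera("side")
cv2.imwrite("pics/f.png",cv2.resize(f["img"][160:300,180:320],None,fx=4,fy=4,interpolation=cv2.INTER_CUBIC))
for t in ("power_box","stop_top","wing_left","wing_right","green_button_top"):
    print(t,[(np.round(d["at"],3).tolist(),round(d["score"],2)) for d in ctrl.place_of(t,"side")[:2]])
```

```text
power_box [([0.518, -0.224, -0.002], 0.76)]
stop_top [([0.502, -0.262, 0.105], 0.86), ([0.396, -0.215, 0.002], 0.5)]
wing_left [([0.451, -0.374, 0.001], 0.62), ([0.539, -0.248, 0.094], 0.59)]
wing_right [([0.462, -0.276, 0.096], 0.95)]
green_button_top [([0.551, -0.166, 0.086], 0.46)]
```

View pics/f.png

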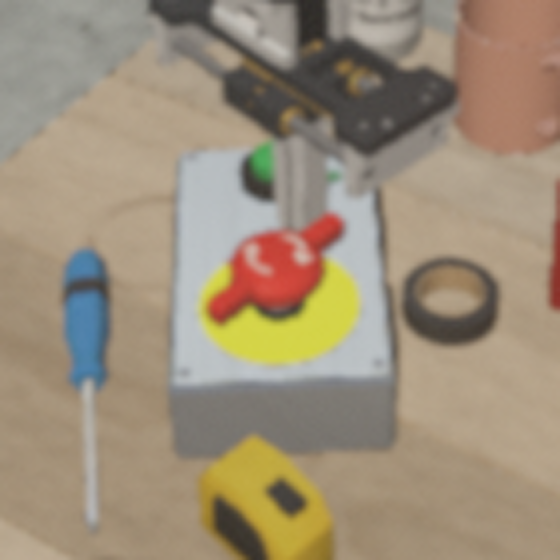

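The button has sprung up: the dark stem shows under the dome at (280,305), and stop_top reads z 0.105. I'll go back along the arc, let the head return, then rise.

>>> {"fn": "carry_out", "kwargs": {
  "commands": [
    [1, [-2.7, -4.8, 0], [0, 0, -0.12]],
    [1, [-2.7, -4.8, 0], [0, 0, -0.12]],
    [1, [-2.7, -4.8, 0], [0, 0, -0.12]],
    [1, [-2.7, -4.8, 0], [0, 0, -0.12]],
    [1, [-2.7, -4.8, 0], [0, 0, -0.12]],
    [1, [-2.7, -4.8, 0], [0, 0, -0.12]],
    [1, [-2.7, -4.8, 0], [0, 0, -0.12]],
    [1, [0, -12, 0], [0, 0, 0]],
    [1, [0, 0, -30], [0, 0, 0]],
    [1, [0, 0, -20], [0, 0, 0]]
  ]
}}

```text
time_s: 9.72
ee_pos: [0.488, -0.2094, 0.1316]
eef_rot: [3.141, 0.0, 1.098]
force: [-0.5, 0.0, 0.9]
grip_width: 0.0002
grip_force: 0.0
```

>>> {"fn": "carry_out", "kwargs": {
  "commands": [
    [1, [33, 17, 0], [0, 0, 0]],
    [1, [33, 17, 0], [0, 0, 0]],
    [1, [0, 0, 20], [0, 0, 0]],
    [1, [0, 0, 17], [0, 0, 0]],
    [1, [0, 0, 0], [0, 0, 0]]
  ]
}}

```text
time_s: 10.35
ee_pos: [0.5474, -0.1659, 0.0922]
eef_rot: [-3.139, 0.0, 1.099]
force: [0.1, 0.8, 0.3]
grip_width: 0.0006
grip_force: 0.0
```

>>> {"fn": "carry_out", "kwargs": {
  "commands": [
    [1, [0, 0, 4], [0, 0, 0]],
    [1, [0, 0, 3], [0, 0, 0]],
    [1, [0, 0, 3], [0, 0, 0]],
    [1, [0, 0, 2], [0, 0, 0]],
    [1, [0, 0, 0], [0, 0, 0]]
  ]
}}

```text
time_s: 10.98
ee_pos: [0.5487, -0.1663, 0.0822]
eef_rot: [3.141, 0.0, 1.101]
force: [-2.5, -1.3, 8.5]
grip_width: 0.0001
grip_force: 3.9
```

>>> {"fn": "carry_out", "kwargs": {
  "commands": [
    [1, [0, 0, 1], [0, 0, 0]],
    [1, [0, 0, 0], [0, 0, 0]]
  ]
}}

```text
time_s: 11.22
ee_pos: [0.5488, -0.1663, 0.082]
eef_rot: [3.14, 0.0, 1.101]
force: [-5.2, -0.0, 16.1]
grip_width: 0.0006
grip_force: 8.0
```

>>> {"fn": "carry_out", "kwargs": {
  "commands": [
    [1, [0, 0, -15], [0, 0, 0]],
    [1, [0, 0, -40], [0, 0, 0]],
    [1, [0, 0, -60], [0, 0, 0]],
    [1, [0, 0, 0], [0, 0, 0]],
    [1, [0, 0, 0], [0, 0, 0]]
  ]
}}

```text
time_s: 11.85
ee_pos: [0.5482, -0.1659, 0.195]
eef_rot: [-3.141, -0.0, 1.101]
force: [-1.0, -0.3, -0.2]
grip_width: 0.0004
grip_force: 0.0
```

Run:
```python
from station import ctrl
import cv2, numpy as np
f=ctrl.camera("side")
cv2.imwrite("pics/g.png",cv2.resize(f["img"][160:300,180:320],None,fx=4,fy=4,interpolation=cv2.INTER_CUBIC))
for t in ("power_box","stop_top","wing_left","wing_right","green_button_top"):
    print(t,[(np.round(d["at"],3).tolist(),round(d["score"],2)) for d in ctrl.place_of(t,"side")[:2]])
```

```text
power_box [([0.516, -0.227, -0.001], 0.8)]
stop_top [([0.752, -0.132, -0.003], 0.71), ([0.502, -0.262, 0.107], 0.61)]
wing_left [([0.518, -0.224, 0.092], 0.87), ([0.716, 0.008, -0.003], 0.23)]
wing_right [([0.484, -0.298, 0.091], 0.85), ([0.517, -0.226, -0.002], 0.45)]
green_button_top [([0.549, -0.164, 0.089], 0.47)]
```

View pics/g.png

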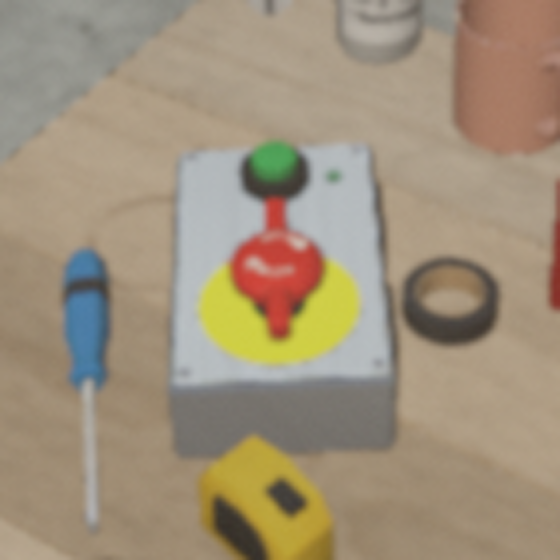

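The crop shows the red button up with its stem visible and its wings back in line, and the green button out again at (275,160). The box and everything around it are where they were, and the gripper is clear.

```bash
python3 -c "
from station import ctrl
print(ctrl.hand_in())"
```

```text
the job is handed in; nothing more can be done
None
```

The job is done and handed in at about 12 s: the red button was pushed in and stayed latched with the fingers off, was twisted clockwise until it sprang up, and then the green button was pushed fully in and let go, with the box and everything around it undisturbed.

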